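# Unlock the drawer cabinet with the big key

### The arm

A 6-joint arm with a two-finger parallel gripper is mounted at the origin on the work surface. World frame = base frame: x ahead of the robot, y to its left, z up, the work surface at z = 0. Lengths are in m, angles in rad, forces in N, time in s.
With the tool pointing down it reaches from about 0.275 to 0.85 m from the base axis. Payload 19 kg.
Tool frame: the origin (TCP) lies at the very end of the fingers, on their centre line; the grasp point (between the pads) lies 19 mm behind it; z points along the fingers, y is the line along which they close (so a half turn about z gives the same grasp; the last joint's range is limited). The gripper opens to 85 mm and grips with 20 to 120 N. Pads are 22 mm wide; open, the fingers measure 114 mm over their backs; the gripper's body (76 mm by 85 mm) begins 54 mm behind the grasp point. The pads swing forward as they close: fully open they stand 13 mm farther back than shut.
Start: joints at [-1.345, 0.15, 1.437, -0, 1.554, -0.134], TCP at [0.202, -0.538, 0.231] pointing down, gripper open.
Joint ranges: [-2.8, 2.8], [-0.68, 2.1], [0.12, 2.68], [-1.39, 4.53], [0.16, 2.79], [-2.81, 2.81]. Speed limits (rad/s): [1.89, 1.89, 2.22, 3.01, 3.01, 3.01].

### API

Orientations are given as [roll, pitch, yaw] about the fixed x, y, z axes, in that order (R = Rz(yaw) Ry(pitch) Rx(roll)).
In Python, from bench import robot gives the robot as it stands.
- The arm moves only by the tool play_rows, never from a script. Its argument "moves" is a list of rows, each a list of 3 entries, a list of its own where there are three numbers: the shift along the tool's x, y, z normalised to -1 to 1, where 1 is 30 mm, then the turn, a rotation vector about the tool's x, y, z normalised to -1 to 1, where 1 is 90 degrees, then the closure, from 0 (fully open) to 1 (shut). In form: [[[x, y, z], [rx, ry, rz], claw], ...]. A call has exactly 8 rows; each row shifts and turns the commanded pose from where the row before left it, along the tool's axes as they then stand; what a row does not reach is not made up. A row lasts 1/10 s, in which the tool goes at most 50 mm and 8.59 degrees, less where a joint would pass 70% of its speed; a pose out of reach is approached as far as the arm can. A call with a number of a shift or a turn outside -1 to 1 is refused whole. A call with a gripper value outside its range is refused whole. The fingers move at their own pace and stop on an object; "newtons" is the grip in N (left out, the last holds). Time passes only in rows, so rows that do not move let the fingers close, or fill a call up. It gives the time, the measured TCP pose, the force, the opening and the grip force at its end, in the units of the state.
- robot.get_state(): the state, without advancing time (a new reading comes with each control period).
- robot.read_camera(name): name is "scene" or "top" or "wrist"; returns a dict with "img" (420x560x3 uint8, red, green, blue), "mtx" (3x3 intrinsics, pixels), "k1" (the pictures are not rectified: a ray, as slopes to the right and down, at radius r is drawn at 1 + k1 r^2 times it, then the intrinsics apply), "R" (3x3) and "t" (3): a world point X has camera coordinates R X + t; the wrist camera has in their place "hand_eye" (4x4, takes a point from camera to tool coordinates, whose origin is the TCP and whose axes are the flange's). Camera axes: x right, y down, z forward; pixel columns grow to the right and rows downward; lengths in m; the calibration is good to about 2 mm. A picture is of the moment at which its call begins: read the wrist's pose just before it. There is no depth.
- robot.job_done(): hands the job in; it is judged then, once.
Trained networks look in a picture, given as the dict that the camera call returned (one of the last four; its "shot" number tells which), for a name from the list of things; names that differ only in an ending like _2 or _b are one class to them, and where a whole thing is asked for, a point or a joint stands for the part that bears it (a point fixed in the world has none). Each returns a list of dicts, best first, with "conf" (0 to 1); they miss things now and then, are a little off and sometimes report something else, mostly with a low value. They report only what shows in the picture. A call takes as long as a camera call.
- robot.look_for(name, picture): "bbox" ([left, top, right, bottom] in pixels, round what is visible of it).
- robot.place_of(name, picture): "centre" ([column, row] in pixels: a listed point, or the origin of a listed thing).
The state is a dict: "clock": time; "joints": joint angles; "joint_vel": joint speeds; "effort": joint torques, N m; "eef_pos": TCP position; "eef_rot": TCP orientation; "contact_force": force on the tool from outside, world axes, zero at the start; "ft_torque": the same for the moment, N m; "gripper_width": finger opening in m; "finger_force": force on a finger pad.
Only numpy, scipy, OpenCV 4.12 (cv2) and the standard library are available. Lean on these libraries where they do the work, as an engineer would, in place of code of your own. Each camera call takes 0.05 s, during which the arm holds its last target. There are 200 camera calls.

### The job

Unlock the white drawer cabinet: take the big steel key from its wooden rest by the shaft, start it tip down in the keyhole in the cabinet's top and let go, then take it again by its round bow from above, push it fully home and turn it clockwise a quarter turn until the drawer springs out. Leave the key fully home in the lock, and do not knock over or shove the crockery, jars and other things standing about.

Things in the scene. Friction and masses are not known exactly. Their poses are not given: they have to be found in the camera images.
- key_mid (a point): The flat steel key, 142 mm long, 8 mm thick, 110 g: disc bow at one end, straight shaft 20 mm wide. Point: its centre, on the shaft, 71 mm from either end and 21 mm from the edge of the bow. Axes: x from bow to tip, y across its width, z normal to its flat faces. At the start it lies face up, sloping 20 degrees down to the tip, the tip away from the robot; this point is 62 mm above the counter. Same shape after a half turn about x.
- key_bow (a point): Centre of the key's disc bow (50 mm diameter, 8 mm thick), 46 mm from key_mid towards the bow end; same axes as key_mid.
- key_tip (a point): End of the key's tip, on its centre line, 71 mm from key_mid; same axes. The last 8 mm of the shaft are narrowed to 14 by 5 mm.
- rest: Fixed wooden rest under the key, base 210 x 90 x 12 mm, its deck sloping 20 degrees down to the tip; origin: on the underside, 62 mm straight below key_mid (1 mm), x level, the way the key points. Bow lies on a 70 mm wide block hugged by 9 mm walls, so it cannot be gripped there; tip on a 36 mm wide block with 6 mm walls at sides and end. Lift the key straight up out of it.
- keyhole (a point): Mouth of the keyhole, centre of a 40 mm square steel plug 3 mm proud of the cabinet top, 133 mm above the counter. Slot 10 mm (this x) by 22 mm (this y), 3 mm chamfers, z up; it turns with the plug. x points to the cabinet's back when locked. Key goes in tip down, width along y, either way round, to a hard stop 55 mm deep.
- rest_gap (a point): Middle of the shaft's free stretch between the rest's blocks, 57 mm above the counter, 13 mm from key_mid to the tip: 71 mm free, 40 mm of air below, open at the sides. Take the shaft here across its 20 mm width. With the tool tilted 25 to 30 degrees, fingers pointing forward to the tip, the key can later be stood upright with the tool tilted about 45 degrees.
- driver_top (a point): Top of a hidden stiff driver in the slot, 47 mm below the mouth at the start, not visible: it stops the key's tip 47 mm deep; pushing down with about 4 to 6 N more takes it the last 8 mm to the hard stop, fully home, and it does not spring back. Short of home the lock does not turn.
- cabinet: White drawer cabinet, fixed, 200 mm deep (x), 190 mm wide (y), 130 mm high with a wooden top; origin at the centre of its underside, front with the drawer towards -x (towards the robot). The lock's axis is 10 mm in front of the centre, mid width.
- lock (a joint): Turn of the lock plug, rad: about 0 when locked, grows clockwise seen from above, stop at 1.65. From about 1.3 the hidden cam frees the drawer. Turning takes about 0.1 N m.
- drawer (a joint): Drawer travel, m: 0 shut; it springs out towards the robot to 0.040 by itself when freed.
- mug: Bystander: white mug, 80 mm across, 95 mm high, origin under its centre.
- bowl: Bystander: blue bowl, 140 mm across, 60 mm high.
- mill: Bystander: dark wooden pepper mill, 52 mm across, 120 mm high.
- spice_jar: Bystander: small amber glass jar, 48 mm across, 75 mm high, between cabinet and rest.
- oil: Bystander: green glass bottle, 60 mm across, 170 mm high.
- saucer: Bystander: white plate, 140 mm across, 20 mm high.
- spoon: Bystander: spoon with a wooden handle, 25 mm high at most, lying on the counter between cabinet and rest.

How it is judged:
By the outcome, as a careful person would: the job done as asked, in the order asked, and still so for the second after the job is handed in, with the robot touching nothing.
It also fails if it takes over 64 s, if anything falls off the work surface, if the arm or the gripper's body presses on something with over 40 N, if the wrist force passes 120 N, or if a joint passes its speed limit or range.

## Working session

There is one attempt and no reset: what is moved stays moved. The work goes in short steps, Python scripts to look and compute and a tool call to move; the robot and the scene stay as the last step left them, time stands still between calls to the robot, and variables do not carry over. Pictures are saved under pics/ and viewed, at most 10 in all, crops included, and the job is handed in when it is done.

Besides the shell and the picture viewer there is one more tool, called after "Request:" as a command line: name --argument value ..., lists and objects as JSON in quotes. play_rows: Moves the arm, as the interface text tells. Its arguments: {"type":"object","properties":{"moves":{"type":"array"},"newtons":{"type":"number"}},"required":["moves"]}

```bash
mkdir -p pics; cat > h.py <<'E'
import numpy as np, cv2
from scipy.spatial.transform import Rotation as Ro
from bench import robot
def und(c,px):
    K=np.array(c["mtx"]);p=np.linalg.inv(K)@[px[0],px[1],1];d=p[:2];u=d.copy()
    for _ in range(30): u=d/(1+c["k1"]*(u@u))
    return np.array([u[0],u[1],1])
def cam(c,s=None):
    if "R" in c: R=np.array(c["R"]);return R.T,-R.T@np.array(c["t"])
    H=np.array(c["hand_eye"]);Rt=Ro.from_euler('xyz',s["eef_rot"]).as_matrix()
    return Rt@H[:3,:3],Rt@H[:3,3]+np.array(s["eef_pos"])
def ray(c,px,s=None):
    R,o=cam(c,s);return o,R@und(c,px)
def atz(c,px,z,s=None):
    o,d=ray(c,px,s);return o+d*(z-o[2])/d[2]
def proj(c,X,s=None):
    R,o=cam(c,s);p=R.T@(np.array(X)-o);u=p[:2]/p[2];u=u*(1+c["k1"]*(u@u));return (np.array(c["mtx"])@[u[0],u[1],1])[:2]
Z=dict(key_mid=.062,key_bow=.078,key_tip=.038,rest=0,keyhole=.133,rest_gap=.057,cabinet=0,mug=0,bowl=0,mill=0,spice_jar=0,oil=0,saucer=0,spoon=0.01)
def move(dp_world,Rtgt=None):
    "remaining shift in tool axes units & rotvec units from current state"
    s=robot.get_state();R=Ro.from_euler('xyz',s["eef_rot"])
    t=R.inv().apply(np.array(dp_world)-s["eef_pos"])/.03
    rv=(R.inv()*Rtgt).as_rotvec()/(np.pi/2) if Rtgt is not None else 0
    return t,rv
E
python3 - <<'E'
from h import *
np.set_printoptions(precision=4,suppress=True)
print(robot.get_state())
for n in("top","scene"):
    c=robot.read_camera(n);cv2.imwrite(f"pics/{n}0.png",c["img"][:,:,::-1])
    print(n,cam(c)[1])
    for k,z in Z.items():
        r=robot.place_of(k,c)[:1]
        for q in r: print(k,round(q["conf"],2),np.round(q["centre"],1),atz(c,q["centre"],z))
E
```

```text
{'clock': 0.0, 'joints': array([-1.345 ,  0.151 ,  1.438 , -0.    ,  1.5538, -0.134 ]), 'joint_vel': array([ 0.0001, -0.0007,  0.0006,  0.002 , -0.0003,  0.0011]), 'effort': array([ -0.0037, -71.3055, -57.0871,  -0.0002,   0.0087,  -0.0001]), 'eef_pos': array([ 0.2024, -0.538 ,  0.2307]), 'eef_rot': array([-3.1404, -0.0001,  0.3599]), 'contact_force': array([-0.5037, -0.2973, -0.019 ]), 'ft_torque': array([-0.0421, -0.0227, -0.0082]), 'finger_force': 0.0, 'gripper_width': 0.08530795853952612}
top [ 0.4095 -0.0347  1.1051]
key_mid 0.94 [212.3 214.9] [0.5836 0.1784 0.062 ]
key_bow 0.88 [208.6 231.7] [0.5358 0.1838 0.078 ]
key_tip 0.57 [213.3 193. ] [0.6499 0.182  0.038 ]
rest 0.55 [213.  217.1] [0.5875 0.1889 0.    ]
keyhole 0.65 [339.4 218.2] [ 0.56   -0.1571  0.133 ]
rest_gap 0.64 [210.7 209.7] [0.5989 0.1841 0.057 ]
mug 0.83 [126.3 266.5] [0.4498 0.4281 0.    ]
bowl 0.87 [440.8 218.3] [ 0.5775 -0.4611  0.    ]
mill 0.64 [279.2 150.3] [ 0.7857 -0.0024  0.    ]
spice_jar 0.66 [280.7 202. ] [ 0.6297 -0.006   0.    ]
oil 0.93 [147.  205.2] [0.6243 0.38   0.    ]
saucer 0.74 [211.9 209.4] [0.61   0.1926 0.    ]
spoon 0.69 [280.4 272.3] [ 0.4289 -0.0043  0.01  ]
scene [ 1.56   -0.027   0.8133]
key_mid 0.68 [347.9 214.7] [0.5955 0.1797 0.062 ]
key_bow 0.65 [349.1 198.7] [0.5358 0.1907 0.078 ]
key_tip 0.88 [351.1 231.3] [0.6442 0.1841 0.038 ]
rest 0.82 [345.4 227.8] [0.582  0.1793 0.    ]
keyhole 0.69 [226.3 192.1] [ 0.568  -0.1803  0.133 ]
rest_gap 0.91 [350.5 216.7] [0.599  0.1874 0.057 ]
cabinet 0.95 [226.7 230. ] [ 0.5822 -0.19    0.    ]
mug 0.6 [409.6 201. ] [0.4465 0.4178 0.    ]
bowl 0.87 [143.6 231.5] [ 0.5828 -0.4513  0.    ]
mill 0.89 [293.  275.7] [0.7816 0.0085 0.    ]
spice_jar 0.92 [283.9 240.1] [ 0.6343 -0.0132  0.    ]
oil 0.82 [412.1 237.3] [0.6332 0.3756 0.    ]
saucer 0.62 [155.9 198.5] [ 0.4048 -0.4532  0.    ]
spoon 0.47 [285.4 197.8] [ 0.4293 -0.0038  0.01  ]
```

View pics/top0.png

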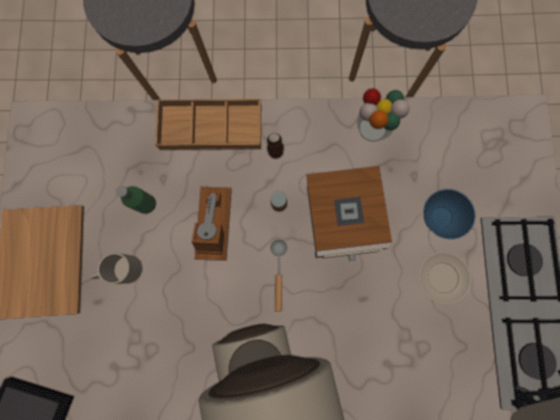

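View pics/scene0.png

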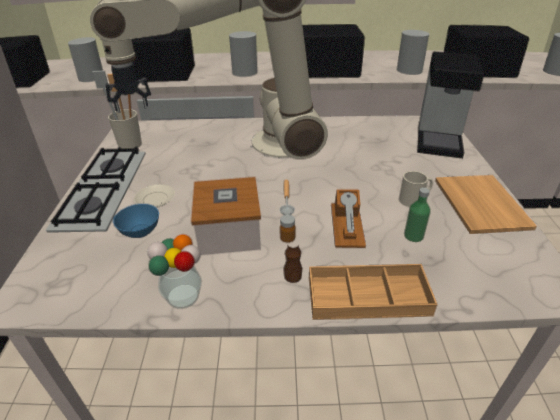

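Top view: key lies on the rest from its bow (207,231) to its tip (213,197), and the cabinet plug is at (348,211), turned about 8°. Scene view: key at (348,215), plug at (226,195), and the spice jar and spoon stand between them. I'll start by moving toward the rest.

Request:
play_rows --moves '[[[0.9,-0.8,-0.3],[0,0,0],0],[[0.9,-0.8,-0.3],[0,0,0],0],[[0.9,-0.8,-0.3],[0,0,0],0],[[0.9,-0.8,-0.3],[0,0,0],0],[[0.9,-0.8,-0.3],[0,0,0],0],[[0.9,-0.8,-0.3],[0,0,0],0],[[0.9,-0.8,0],[0,0,0],0],[[0.9,-0.8,0],[0,0,0],0]]'

```text
clock: 2.3
eef_pos: [0.3374, -0.2811, 0.2857]
eef_rot: [3.141, -0.0, 0.36]
contact_force: [0.3, 0.6, 0.2]
gripper_width: 0.0856
finger_force: 0.0
```

Request:
play_rows --moves '[[[0.9,-0.8,0],[0,0,0],0],[[0.9,-0.8,0],[0,0,0],0],[[0.9,-0.8,0],[0,0,0],0],[[0.9,-0.8,0],[0,0,0],0],[[0.8,-0.8,0],[0,0,0],0],[[0.8,-0.8,0],[0,0,0],0],[[0.7,-0.7,0],[0,0,0],0],[[0.3,-0.7,0],[0,0,0],0]]'

```text
clock: 3.1
eef_pos: [0.4463, -0.0413, 0.2852]
eef_rot: [-3.141, -0.0, 0.361]
contact_force: [0.8, 0.4, 0.8]
gripper_width: 0.0853
finger_force: 0.0
```

```bash
python3 - <<'E'
from h import *
np.set_printoptions(precision=4,suppress=True)
s=robot.get_state();print(s["clock"],s["joints"],s["eef_pos"],s["eef_rot"])
c=robot.read_camera("wrist");cv2.imwrite("pics/w1.png",c["img"][:,:,::-1])
print(np.array(c["hand_eye"]),np.array(c["mtx"]))
for k in("key_mid","key_bow","key_tip","rest_gap","rest","keyhole"):
    for q in robot.place_of(k,c)[:1]: print(k,round(q["conf"],2),np.round(q["centre"],1),atz(c,q["centre"],Z[k],s))
E
```

```text
3.1 [-0.2646 -0.1305  1.6135  0.0003  1.6587  0.9455] [ 0.4463 -0.0413  0.2852] [-3.1413 -0.0001  0.3607]
[[-0.0009 -0.955  -0.2966  0.075 ]
 [ 1.     -0.001  -0.     -0.0012]
 [-0.0003 -0.2966  0.955  -0.1421]
 [ 0.      0.      0.      1.    ]] [[322.9734   0.     276.8776]
 [  0.     322.9734 209.8493]
 [  0.       0.       1.    ]]
key_mid 0.16 [523.  284.4] [ 0.4273 -0.3848  0.062 ]
key_bow 0.87 [87.7  7.5] [0.5401 0.1881 0.078 ]
keyhole 0.86 [479.  110.2] [ 0.5781 -0.1792  0.133 ]
```

Request:
play_rows --moves '[[[0.9,-0.7,0],[0,0,0],0],[[0.9,-0.7,0],[0,0,0],0],[[0.9,-0.7,0],[0,0,0],0],[[0.9,-0.7,0],[0,0,0],0],[[0.9,-0.7,0],[0,0,0.07],0],[[0.8,-0.8,0],[0,0,0.07],0],[[0.6,-0.8,0],[0,0,0.07],0],[[0,0,0],[0,0,0.07],0]]'

```text
clock: 4.25
eef_pos: [0.568, 0.1602, 0.2844]
eef_rot: [-3.141, 0.001, -0.083]
contact_force: [-1.0, -1.1, 0.4]
gripper_width: 0.0852
finger_force: 0.0
```

```bash
python3 - <<'E'
from h import *
np.set_printoptions(precision=4,suppress=True)
s=robot.get_state();print(s["clock"],s["joints"],s["eef_pos"],s["eef_rot"])
c=robot.read_camera("wrist");cv2.imwrite("pics/w2.png",c["img"][:,:,::-1])
for k in("key_mid","key_bow","key_tip","rest_gap","rest"):
    for q in robot.place_of(k,c)[:1]: print(k,round(q["conf"],2),np.round(q["centre"],1),atz(c,q["centre"],Z[k],s))
E
```

```text
4.25 [0.144  0.1715 1.3074 0.0007 1.6638 1.7983] [0.568  0.1602 0.2844] [-3.1412  0.0012 -0.0835]
key_mid 0.93 [251.5 168.5] [0.5808 0.1888 0.062 ]
key_bow 0.92 [255.3 205.2] [0.5418 0.1875 0.078 ]
key_tip 0.92 [254.7 105.6] [0.6486 0.1796 0.038 ]
rest_gap 0.9 [258.2 156. ] [0.5936 0.1801 0.057 ]
rest 0.79 [256.5 161.4] [0.5791 0.187  0.    ]
```

View pics/w2.png

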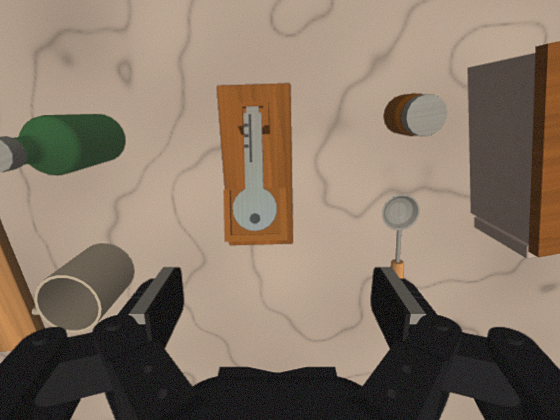

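The wrist picture shows the key lying along the image: bow centre near (254,210), shaft down the column at about 254, tip at (253,106). I'll compute the line and yaw.

```bash
python3 - <<'E'
from h import *
np.set_printoptions(precision=4,suppress=True)
s=dict(eef_pos=np.array([.568,.1602,.2844]),eef_rot=np.array([-3.1412,.0012,-.0835]))
c=robot.read_camera("wrist")
im=c["img"].astype(int);hsv=cv2.cvtColor(c["img"],cv2.COLOR_RGB2HSV)
for r in (110,115,140,150,160,170,180,200,205,210,215):
    row=hsv[r,225:290]; m=np.where((row[:,1]<75))[0]+225
    print(r,m.min() if len(m) else None,m.max() if len(m) else None,len(m))
for px,z in (((254.5,210),.078),((255,150),.0575),((253.5,106),.038)): print(atz(c,px,z,s))
for px in ((217,86),(226,243),(291,84),(293,243)): print('rest corner',atz(c,px,.012,s))
q=robot.get_state()
E
```

```text
110 244 289 14
115 242 289 19
140 242 259 18
150 242 259 18
160 242 259 18
170 243 260 18
180 243 260 18
200 232 272 41
205 230 273 44
210 231 273 43
215 232 272 41
[0.5362 0.1891 0.078 ]
[0.6007 0.1831 0.0575]
[0.6483 0.1811 0.038 ]
rest corner [0.6753 0.2241 0.012 ]
rest corner [0.4717 0.24   0.012 ]
rest corner [0.67   0.1353 0.012 ]
rest corner [0.4638 0.1473 0.012 ]
```

Request:
play_rows --moves '[[[0,-0.2,0.6],[0,0.078,0],0],[[0,-0.2,0.6],[0,0.078,0],0],[[0,-0.2,0.6],[0,0.078,0],0],[[0,-0.2,0.6],[0,0.077,0],0],[[-0.8,0,0.3],[0,0,-0.009],0],[[-0.8,0,0.3],[0,0,0],0],[[0,0,0],[0,0,0],0],[[0,0,0],[0,0,0],0]]'

```text
clock: 5.4
eef_pos: [0.5482, 0.1835, 0.1776]
eef_rot: [3.134, -0.489, -0.063]
contact_force: [0.5, 0.1, 1.5]
gripper_width: 0.0856
finger_force: 0.0
```

```bash
cat > g.py <<'E'
from h import *
np.set_printoptions(precision=4,suppress=True)
s=robot.get_state();print(s["clock"],s["joints"],s["eef_pos"],s["eef_rot"])
c=robot.read_camera("wrist");cv2.imwrite("pics/w3.png",c["img"][:,:,::-1])
for k in("key_mid","key_bow","key_tip","rest_gap"):
    for q in robot.place_of(k,c)[:1]: print(k,round(q["conf"],2),np.round(q["centre"],1),atz(c,q["centre"],Z[k],s))
for p in ([.593,.1865,.057],[.537,.1905,.078]):print(proj(c,p,s))
hsv=cv2.cvtColor(c["img"],cv2.COLOR_RGB2HSV)
g=proj(c,[.593,.1865,.057],s).astype(int)
for r in range(g[1]-30,g[1]+31,15):
    row=hsv[r,g[0]-30:g[0]+30]; m=np.where(row[:,1]<75)[0]+g[0]-30
    if len(m):print(r,m.min(),m.max(),len(m))
a=np.deg2rad(28);y=-.07
x=np.array([np.cos(y),np.sin(y),0]);z=np.sin(a)*x-np.cos(a)*np.array([0,0,1]);yy=np.array([np.sin(y),-np.cos(y),0])
R=Ro.from_matrix(np.c_[np.cross(yy,z),yy,z])
print(move(np.array([.593,.1865,.057])+.019*z,R))
E
python3 g.py
```

```text
5.4 [ 0.2832 -0.0783  1.862  -0.2134  0.907   2.0125] [0.5482 0.1835 0.1776] [ 3.134  -0.4894 -0.0634]
key_mid 0.87 [270.6 231.9] [0.5805 0.1866 0.062 ]
key_bow 0.9 [270.1 282.2] [0.5388 0.1895 0.078 ]
key_tip 0.57 [270.6 164. ] [0.6497 0.1825 0.038 ]
rest_gap 0.74 [ 87.5 209.2] [0.6121 0.3473 0.057 ]
[269.9173 218.5023]
[269.0197 284.6648]
188 260 281 22
203 260 282 23
218 260 281 22
233 259 282 24
248 259 282 24
(array([-0.5889, -0.226 ,  4.8697]), array([ 0.0029, -0.0004,  0.0031]))
```

View pics/w3.png

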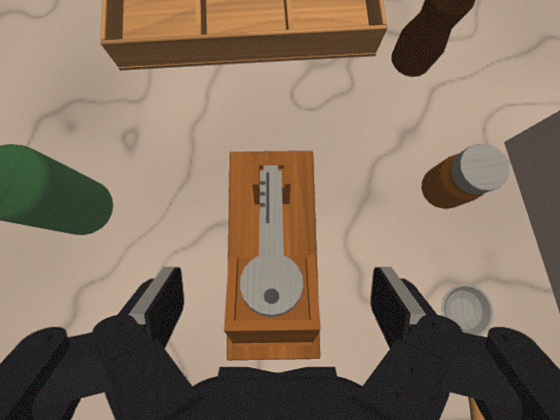

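Prediction and picture agree: the shaft centre is at column 270.5 near row 218. I'll go in and grip.

Request:
play_rows --moves '[[[-0.1,-0.04,0.8],[0,0,0],0],[[-0.1,-0.04,0.8],[0,0,0],0],[[-0.1,-0.05,0.8],[0,0,0],0],[[-0.1,-0.05,0.8],[0,0,0],0],[[-0.1,-0.05,0.8],[0,0,0],0],[[-0.09,0,0.6],[0,0,0],0],[[0,0,0.27],[0,0,0],0],[[0,0,0],[0,0,0],0]]'

```text
clock: 6.45
eef_pos: [0.6012, 0.1859, 0.0387]
eef_rot: [3.134, -0.487, -0.064]
contact_force: [-0.2, 0.3, -0.1]
gripper_width: 0.0855
finger_force: 0.0
```

Request:
play_rows --moves '[[[0,0,0],[0,0,0],0.5],[[0,0,0],[0,0,0],0.7],[[0,0,0],[0,0,0],1],[[0,0,0],[0,0,0],1],[[0,0,0],[0,0,0],1],[[0,0,0],[0,0,0],1],[[0,0,0],[0,0,0],1],[[0,0,0],[0,0,0],1]]' --newtons 60

```text
clock: 7.25
eef_pos: [0.6013, 0.1862, 0.0401]
eef_rot: [3.134, -0.489, -0.064]
contact_force: [-3.9, -0.6, 7.1]
gripper_width: 0.0188
finger_force: 58.9
```

```bash
python3 - <<'E'
from h import *
np.set_printoptions(precision=4,suppress=True)
s=robot.get_state();print(s["joints"],s["eef_pos"],s["eef_rot"])
D=[([-.2646,-.1305,1.6135,.0003,1.6587,.9455],[-3.1413,-.0001,.3607]),([.2832,-.0783,1.862,-.2134,.907,2.0125],[3.134,-.4894,-.0634]),(s["joints"],s["eef_rot"])]
for s4 in(1,-1):
  for s6 in (1,-1):
    for q,e in D:
      A=Ro.from_euler('ZYZYZ',[q[0],q[1]+q[2],s4*q[3],q[4],s6*q[5]])
      print(s4,s6,(A.inv()*Ro.from_euler('xyz',e)).as_rotvec())
print(s["finger_force"],s["gripper_width"],s["contact_force"],move(s["eef_pos"]+np.array([0,0,.1])))
E
```

```text
[ 0.258   0.1787  1.9035 -0.2744  0.6115  2.0842] [0.6013 0.1862 0.0401] [ 3.1345 -0.4893 -0.0642]Traceback (most recent call last):
  File "<stdin>", line 8, in <module>
  File "scipy/spatial/transform/_rotation.pyx", line 1413, in scipy.spatial.transform._rotation.Rotation.from_euler
ValueError: Expected axis specification to be a non-empty string of upto 3 characters, got ZYZYZ
```

Request:
play_rows --moves '[[[0.12,0,-0.22],[0,0,0],1],[[0.24,0,-0.44],[0,0,0],1],[[0.35,0,-0.66],[0,0,0],1],[[0.47,0,-0.88],[0,0,0],1],[[0.47,0,-0.88],[0,0,0],1],[[0.47,0,-0.88],[0,0,0],1],[[0.47,0,-0.88],[0,0,0],1],[[0,0,0],[0,0,0],1]]'

```text
clock: 8.05
eef_pos: [0.6029, 0.1876, 0.2094]
eef_rot: [3.137, -0.495, -0.065]
contact_force: [-0.2, -0.0, -1.5]
gripper_width: 0.0189
finger_force: 58.6
```

```bash
cat >> h.py <<'E'
def fk(q,s4,s6):
    r=lambda a,v:Ro.from_euler(a,v)
    return r('z',q[0])*r('y',q[1]+q[2])*r('z',s4*q[3])*r('y',q[4])*r('z',s6*q[5])
E
python3 - <<'E'
from h import *
np.set_printoptions(precision=4,suppress=True)
s=robot.get_state();print(s["joints"],s["eef_pos"],s["eef_rot"],s["contact_force"],s["gripper_width"])
D=[([-.2646,-.1305,1.6135,.0003,1.6587,.9455],[-3.1413,-.0001,.3607]),([.2832,-.0783,1.862,-.2134,.907,2.0125],[3.134,-.4894,-.0634]),(s["joints"],s["eef_rot"])]
for s4 in(1,-1):
  for s6 in (1,-1):
    for q,e in D: print(s4,s6,(fk(q,s4,s6).inv()*Ro.from_euler('xyz',e)).as_rotvec())
c=robot.read_camera("wrist");cv2.imwrite("pics/w4.png",c["img"][:,:,::-1])
for k in("key_mid","key_bow","key_tip"):
    for q in robot.place_of(k,c)[:1]: print(k,round(q["conf"],2),np.round(q["centre"],1))
E
```

```text
[ 0.2598  0.0066  1.7154 -0.1922  0.9573  1.9706] [0.6029 0.1876 0.2094] [ 3.1366 -0.4946 -0.0649] [-0.2195 -0.0325 -1.5468] 0.01894186248889608
1 1 [-0.     -0.      1.5708]
1 1 [-0.     -0.      1.5708]
1 1 [0.     0.     1.5708]
1 -1 [ 0.      0.     -2.8214]
1 -1 [-0.      0.     -0.6874]
1 -1 [ 0.      0.     -0.7711]
-1 1 [0.0001 0.0007 1.5708]
-1 1 [-0.339  -0.1213  1.2924]
-1 1 [-0.3137 -0.1273  1.3359]
-1 -1 [ 0.0006 -0.0006 -2.8214]
-1 -1 [-0.2462  0.2462 -0.9436]
-1 -1 [-0.2311  0.2311 -0.9858]
key_mid 0.56 [276.9 317.6]
key_bow 0.2 [280.3 317.5]
key_tip 0.7 [277.8 178.4]
```

View pics/w4.png

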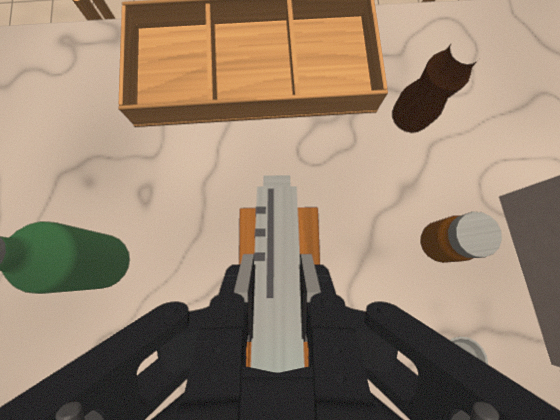

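The key is held, with its tip at (277,177) in line with the fingers. Next I fit the arm kinematics and plan the upright pose.

```bash
cat >> h.py <<'E'
r=Ro.from_euler
D=[([-1.345,.151,1.438,0,1.5538,-.134],[.2024,-.538,.2307]),([-.2646,-.1305,1.6135,.0003,1.6587,.9455],[.4463,-.0413,.2852]),([.144,.1715,1.3074,.0007,1.6638,1.7983],[.568,.1602,.2844]),
([.2832,-.0783,1.862,-.2134,.907,2.0125],[.5482,.1835,.1776]),([.258,.1787,1.9035,-.2744,.6115,2.0842],[.6013,.1862,.0401]),([.2598,.0066,1.7154,-.1922,.9573,1.9706],[.6029,.1876,.2094])]
def basis(q):
    R1=r('z',q[0]);R2=R1*r('y',q[1]);R3=R1*r('y',q[1]+q[2]);R4=R3*r('z',q[3]);R5=R4*r('y',q[4])
    return np.c_[R1.as_matrix(),R2.apply([0,0,1]),R3.apply([1,0,0]),R3.apply([0,0,1]),R5.apply([1,0,0]),R5.apply([0,0,1])]
P=np.linalg.lstsq(np.vstack([basis(q) for q,_ in D]),np.hstack([p for _,p in D]),rcond=1e-4)[0]
fp=lambda q:basis(q)@P
fr=lambda q:fk(q,1,1)*r('z',np.pi/2)
LO=np.array([-2.8,-.68,.12,-1.39,.16,-2.81]);HI=np.array([2.8,2.1,2.68,4.53,2.79,2.81])
def ik(p,R,q0):
    from scipy.optimize import least_squares
    f=lambda q:np.r_[(fp(q)-p)*10,(R.inv()*fr(q)).as_rotvec()]
    o=least_squares(f,np.clip(q0,LO+.01,HI-.01),bounds=(LO,HI));return o.x,np.abs(o.fun).max()
E
python3 - <<'E'
from h import *
np.set_printoptions(precision=4,suppress=True)
print(P,[np.abs(fp(q)-p).max().round(4) for q,p in D])
c=robot.read_camera("wrist")
H=np.array(c["hand_eye"]);o=H[:3,3];d=H[:3,:3]@und(c,(277.5,177))
t=o-d*o[1]/d[1] if abs(d[1])>.02 else None
print("ray",o,d)
# tip at distance 58 from grasp point (0,0,-.019), closest along ray
for f in np.linspace(.1,.25,16):
    X=o+d*f;v=X-[0,0,-.019];print(np.round(f,3),X,np.linalg.norm(v).round(4),np.rad2deg(np.arctan2(v[0],v[2])).round(1))
hole=np.array([.576,-.179,.133]);cy=.136
for b in(43,):
  k=np.array([np.sin(np.deg2rad(b)),0,np.cos(np.deg2rad(b))])  # key x in tool
  for name,sg in(("back",1),("fwd",-1)):
    a=np.deg2rad(b);ex=np.array([np.cos(cy),np.sin(cy),0]);up=np.array([0,0,1.])
    z=-sg*np.sin(a)*ex-np.cos(a)*up; x=sg*np.cos(a)*ex-np.sin(a)*up; y=np.cross(z,x)
    R=Ro.from_matrix(np.c_[x,y,z]);print(name,R.apply(k))
    for h in(.1,.0,-.03):
      g=hole+[0,0,.058+h];p=g+.019*z
      for q0 in([-.4,.2,1.5,0,1.5,1 if sg>0 else -2],[-.4,.2,1.5,-.5,.7,1 if sg>0 else -2],[-.4,.2,1.2,0.3,2.4,1 if sg>0 else -2]):
        print(h,p,*ik(p,R,np.array(q0)))
E
```

```text
[0.0003 0.0768 0.1607 0.4779 0.0709 0.4994 0.0002 0.3224] [np.float64(0.0), np.float64(0.0), np.float64(0.0001), np.float64(0.0), np.float64(0.0), np.float64(0.0)]
ray [ 0.0744 -0.0009 -0.1426] [-0.1993  0.0029  0.9852]
0.1 [ 0.0545 -0.0006 -0.0441] 0.06 114.7
0.11 [ 0.0525 -0.0006 -0.0343] 0.0547 106.2
0.12 [ 0.0505 -0.0006 -0.0244] 0.0508 96.1
0.13 [ 0.0485 -0.0005 -0.0146] 0.0487 84.8
0.14 [ 0.0465 -0.0005 -0.0047] 0.0487 72.9
0.15 [ 0.0445 -0.0005  0.0051] 0.0506 61.5
0.16 [ 0.0425 -0.0004  0.015 ] 0.0544 51.4
0.17 [ 0.0405 -0.0004  0.0249] 0.0597 42.7
0.18 [ 0.0385 -0.0004  0.0347] 0.0661 35.7
0.19 [ 0.0365 -0.0004  0.0446] 0.0733 29.9
0.2 [ 0.0345 -0.0003  0.0544] 0.0811 25.2
0.21 [ 0.0326 -0.0003  0.0643] 0.0894 21.4
0.22 [ 0.0306 -0.0003  0.0741] 0.098 18.2
0.23 [ 0.0286 -0.0002  0.084 ] 0.1069 15.5
0.24 [ 0.0266 -0.0002  0.0938] 0.1159 13.3
0.25 [ 0.0246 -0.0002  0.1037] 0.1251 11.3
back [-0. -0. -1.]
0.1 [ 0.5632 -0.1808  0.2771] [-0.2877  0.647   0.8407 -0.3925  2.319   0.9777] 3.068056919630635e-10
0.1 [ 0.5632 -0.1808  0.2771] [-0.2877  0.647   0.8407 -0.3925  2.319   0.
[... 988 characters left out ...]
0.1772  0.2771] [-0.691  -0.1517  1.8219  0.6345  1.0097 -2.6157] 3.388354093830648e-10
0.0 [ 0.5888 -0.1772  0.1771] [-0.691  -0.0713  1.9621  0.7407  0.8388 -2.791 ] 1.759937058413985e-08
0.0 [ 0.5888 -0.1772  0.1771] [-0.691  -0.0713  1.9621  0.7407  0.8388 -2.791 ] 4.23601041396604e-12
0.0 [ 0.5888 -0.1772  0.1771] [-0.691  -0.0713  1.9621  0.7407  0.8388 -2.791 ] 3.250779191405622e-09
-0.03 [ 0.5888 -0.1772  0.1471] [-0.6794 -0.0373  1.9889  0.7507  0.7849 -2.81  ] 0.016781558324333947
-0.03 [ 0.5888 -0.1772  0.1471] [-0.6794 -0.0373  1.9889  0.7507  0.7849 -2.81  ] 0.01678155794685428
-0.03 [ 0.5888 -0.1772  0.1471] [-0.6794 -0.0373  1.9889  0.7507  0.7849 -2.81  ] 0.016781557888178884
```

```bash
cat >> h.py <<'E'
def upR(b,cy):
    a=np.deg2rad(b);ex=np.array([np.cos(cy),np.sin(cy),0]);up=np.array([0,0,1.])
    z=-np.sin(a)*ex-np.cos(a)*up; x=np.cos(a)*ex-np.sin(a)*up
    return Ro.from_matrix(np.c_[x,np.cross(z,x),z])
def rows(p1,R1,n,p0=None,R0=None,w=None):
    s=robot.get_state();p0=s["eef_pos"] if p0 is None else p0
    R=r('xyz',s["eef_rot"]) if R0 is None else R0
    rv=(R.inv()*R1).as_rotvec()/n
    print('turn/row',rv/(np.pi/2))
    for i in range(n):
        print(np.round(R.inv().apply((p1-p0)/n)/.03,2));R=R*Ro.from_rotvec(rv)
TIP=np.array([.041,0,.0245])
E
python3 - <<'E'
from h import *
np.set_printoptions(precision=4,suppress=True)
c=robot.read_camera("top");print(atz(c,(348.5,211),.133))
R=upR(43,.136);p=np.array([.575,-.179,.133+.06])-R.apply(TIP);print(p)
rows(p,R,14)
E
```

```text
[ 0.5782 -0.1806  0.133 ]
[ 0.5618 -0.1808  0.2389]
turn/row [-0.001  -0.056  -0.0098]
[ 0.01  0.88 -0.09]
[-0.01  0.88 -0.08]
[-0.04  0.88 -0.08]
[-0.06  0.88 -0.08]
[-0.08  0.88 -0.07]
[-0.09  0.88 -0.06]
[-0.11  0.88 -0.05]
[-0.13  0.87 -0.04]
[-0.15  0.87 -0.02]
[-0.16  0.87 -0.01]
[-0.18  0.87  0.01]
[-0.19  0.86  0.02]
[-0.2   0.86  0.04]
[-0.21  0.86  0.06]
```

Request:
play_rows --moves '[[[0.01,0.88,-0.09],[-0.001,-0.056,-0.01],1],[[-0.01,0.88,-0.08],[-0.001,-0.056,-0.01],1],[[-0.04,0.88,-0.08],[-0.001,-0.056,-0.01],1],[[-0.06,0.88,-0.08],[-0.001,-0.056,-0.01],1],[[-0.08,0.88,-0.07],[-0.001,-0.056,-0.01],1],[[-0.09,0.88,-0.06],[-0.001,-0.056,-0.01],1],[[-0.11,0.88,-0.05],[-0.001,-0.056,-0.01],1],[[-0.13,0.87,-0.04],[-0.001,-0.056,-0.01],1]]'

```text
clock: 9.15
eef_pos: [0.5791, -0.0242, 0.2244]
eef_rot: [3.106, 0.223, 0.045]
contact_force: [0.5, -0.8, -1.2]
gripper_width: 0.0187
finger_force: 58.6
```

Request:
play_rows --moves '[[[-0.15,0.87,-0.02],[-0.001,-0.056,-0.01],1],[[-0.16,0.87,-0.01],[-0.001,-0.056,-0.01],1],[[-0.18,0.87,0.01],[-0.001,-0.056,-0.01],1],[[-0.19,0.86,0.02],[-0.001,-0.056,-0.01],1],[[-0.2,0.86,0.04],[-0.001,-0.056,-0.01],1],[[-0.2,0.86,0.06],[-0.001,-0.056,-0.01],1],[[0,0,0],[0,0,0],1],[[0,0,0],[0,0,0],1]]'

```text
clock: 9.95
eef_pos: [0.563, -0.1808, 0.2388]
eef_rot: [-3.141, 0.75, 0.14]
contact_force: [-0.6, 1.0, -0.8]
gripper_width: 0.019
finger_force: 58.8
```

```bash
python3 - <<'E'
from h import *
np.set_printoptions(precision=4,suppress=True)
s=robot.get_state();print(s["clock"],s["joints"],s["eef_pos"],s["eef_rot"],s["gripper_width"])
c=robot.read_camera("wrist");a=c["img"][:,:,::-1]
d=robot.read_camera("scene");b=d["img"][:,:,::-1]
for k in("keyhole","key_tip"):
  for q in robot.place_of(k,c)[:1]: print('w',k,round(q["conf"],2),np.round(q["centre"],1),atz(c,q["centre"],.133 if k=="keyhole" else .193,s))
for k in("key_tip","key_mid","key_bow","keyhole"):
  for q in robot.place_of(k,d)[:1]: print('s',k,round(q["conf"],2),np.round(q["centre"],1))
R=r('xyz',s["eef_rot"]);print("tip pred",s["eef_pos"]+R.apply(TIP),proj(c,s["eef_pos"]+R.apply(TIP),s),proj(d,s["eef_pos"]+R.apply(TIP)))
print("hole proj",proj(c,[.576,-.18,.133],s))
b2=cv2.resize(b[120:220,180:280],(600,600),interpolation=cv2.INTER_CUBIC)
cv2.imwrite("pics/w5.png",a);cv2.imwrite("pics/s5.png",b2)
E
```

```text
9.95 [-0.2873  0.6547  0.9041 -0.3703  2.2515  1.0099] [ 0.563  -0.1808  0.2388] [-3.1407  0.7497  0.1395] 0.019020125977486965
w keyhole 0.9 [282.1  95.8] [ 0.5784 -0.1807  0.133 ]
w key_tip 0.87 [277.4 177.3] [ 0.5768 -0.178   0.193 ]
s key_tip 0.49 [226.9 176.8]
s key_mid 0.44 [223.  155.7]
s keyhole 0.48 [226.6 193.3]
tip pred [ 0.5761 -0.1789  0.1929] [279.069 178.121] [224.6047 176.3255]
hole proj [280.4187  98.8176]
```

View pics/w5.png

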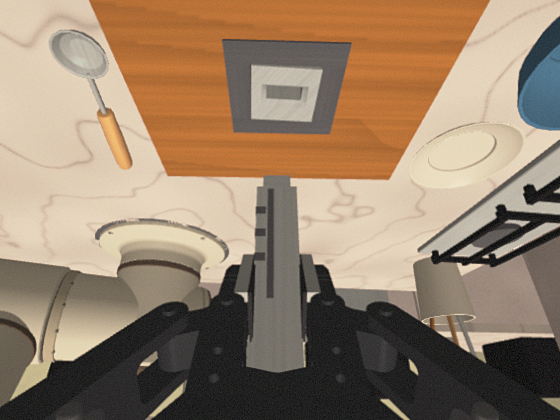

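View pics/s5.png

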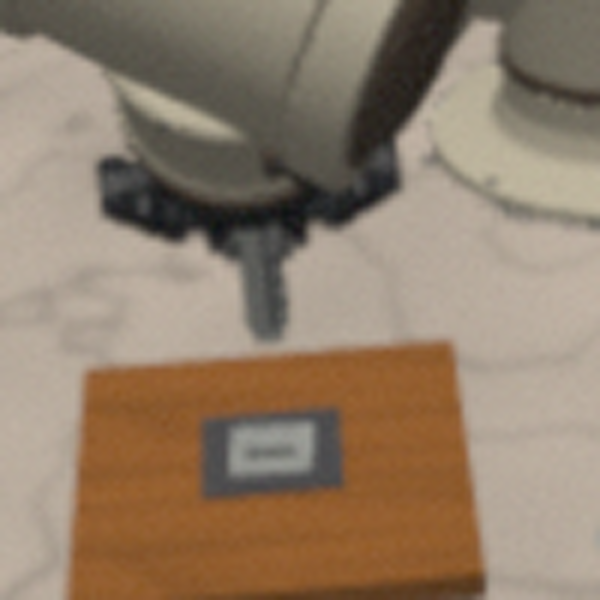

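Wrist view: plug centred near (285,93) with its slot, key tip at (277,177). The key hangs upright with its width along the slot. I'll extract the slot position and yaw accurately.

```bash
cat > slot.py <<'E'
from h import *
np.set_printoptions(precision=4,suppress=True)
s=robot.get_state();c=robot.read_camera("wrist")
print(s["clock"],s["eef_pos"],s["eef_rot"],s["contact_force"])
R=r('xyz',s["eef_rot"])
H0=proj(c,[.578,-.1805,.133],s);print("guess",H0)
g=cv2.cvtColor(c["img"],cv2.COLOR_RGB2GRAY)
# plug = bright blob around guess
x0,y0=int(H0[0]),int(H0[1])
W=70;sub=g[max(0,y0-W):y0+W,x0-W-20:x0+W+20]
hsv=cv2.cvtColor(c["img"],cv2.COLOR_RGB2HSV)
m=((hsv[...,1]<45)&(g>125)).astype(np.uint8)
n,l,st,ce=cv2.connectedComponentsWithStats(m)
k=[i for i in range(1,n) if abs(ce[i][0]-x0)<25 and abs(ce[i][1]-y0)<25 and st[i][4]>600]
for i in k:
    cn=max(cv2.findContours((l==i).astype(np.uint8),cv2.RETR_EXTERNAL,cv2.CHAIN_APPROX_NONE)[0],key=cv2.contourArea)
    q=cv2.minAreaRect(cn);ap=cv2.approxPolyDP(cn,6,True)[:,0]
    pts=np.array([atz(c,p,.133,s)[:2] for p in ap]);print("plug",st[i],ap.tolist(),pts,pts.mean(0))
    mr=cv2.minAreaRect((np.array([atz(c,p,.133,s)[:2] for p in cn[:,0]])*1e3).astype(np.float32));print("rect mm",mr)
    hull=np.zeros_like(m);cv2.fillConvexPoly(hull,cv2.convexHull(cn),1);hull=cv2.erode(hull,np.ones((7,7)))
    ys,xs=np.where((hull>0)&(g<115));
    if len(xs):
        P2=np.array([atz(c,p,.130,s)[:2] for p in zip(xs,ys)])*1e3;print("slot px",xs.mean(),ys.mean(),len(xs),xs.min(),xs.max(),ys.min(),ys.max(),"rect",cv2.minAreaRect(P2.astype(np.float32)))
print("tip",s["eef_pos"]+R.apply(TIP))
E
python3 slot.py
```

```text
10.35 [ 0.5628 -0.1802  0.2409] [3.1408 0.7475 0.1396] [-0.3596  1.4904 -1.3463]
guess [282.4593  94.1591]
plug [ 252   62   72   58 3191] [[252, 63], [252, 116], [312, 118], [322, 66]] [[ 0.5969 -0.1604]
 [ 0.5575 -0.1632]
 [ 0.5612 -0.2031]
 [ 0.6005 -0.1995]] [ 0.579  -0.1816]
rect mm ((578.6819458007812, -181.8312225341797), (40.974220275878906, 40.148223876953125), 4.173154354095459)
slot px 292.8139534883721 89.51162790697674 43 268 302 85 96 rect ((578.393798828125, -182.008056640625), (8.336522102355957, 21.002662658691406), 7.946555137634277)
tip [ 0.5761 -0.1784  0.195 ]
```

```bash
python3 - <<'E'
from h import *
np.set_printoptions(precision=4,suppress=True)
R=upR(43,.095);p=np.array([.5787,-.1818,.133+.010])-R.apply(TIP);rows(p,R,6)
E
```

```text
turn/row [ 0.0033 -0.0003  0.0035]
[0.21 0.02 0.2 ]
[0.21 0.02 0.2 ]
[0.21 0.02 0.2 ]
[0.21 0.02 0.2 ]
[0.21 0.02 0.2 ]
[0.21 0.02 0.2 ]
```

Request:
play_rows --moves '[[[0.21,0.02,0.2],[0.003,0,0.0035],1],[[0.21,0.02,0.2],[0.004,0,0.0035],1],[[0.21,0.02,0.2],[0.003,0,0.0035],1],[[0.21,0.02,0.2],[0.003,0,0.0035],1],[[0.21,0.02,0.2],[0.004,0,0.0035],1],[[0.21,0.02,0.2],[0.003,0,0.0035],1],[[0,0,0],[0,0,0],1],[[0,0,0],[0,0,0],1]]'

```text
clock: 11.2
eef_pos: [0.5664, -0.1838, 0.1883]
eef_rot: [-3.141, 0.749, 0.094]
contact_force: [0.1, -1.5, -1.3]
gripper_width: 0.0191
finger_force: 58.8
```

```bash
python3 slot.py; python3 - <<'E'
from h import *
s=robot.get_state();c=robot.read_camera("wrist")
x,y=proj(c,[.578,-.1805,.133],s).astype(int)
print(x,y);k=c["img"][max(0,y-70):y+80,x-100:x+100,::-1]
cv2.imwrite("pics/w6.png",cv2.resize(k,None,fx=4,fy=4,interpolation=cv2.INTER_CUBIC)[:600]);print(max(0,y-70),x-100)
E
```

```text
11.2 [ 0.5664 -0.1838  0.1883] [-3.141   0.7487  0.0944] [ 0.0529 -1.4564 -1.307 ]
guess [274.8507 165.45  ]
tip [ 0.5797 -0.1826  0.1424]
274 165
95 174
```

View pics/w6.png

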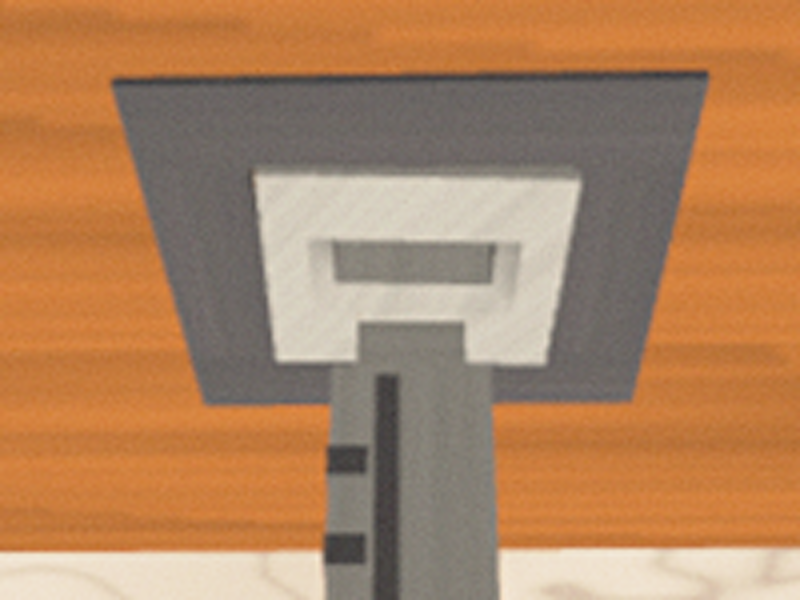

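The crop shows the slot just beyond the tip: plug corners (254,175), (582,178), (549,365), (275,361), tip centred at u=411. Now the correction.

```bash
sed -i 's/^TIP=.*/TIP=np.array([.0393,-.0004,.0236])/' h.py; python3 - <<'E'
from h import *
np.set_printoptions(precision=4,suppress=True)
s=robot.get_state();c=robot.read_camera("wrist")
f=lambda u,v:(174+u/4,95+v/4)
C=np.array([atz(c,f(*p),.133,s) for p in((254,175),(582,178),(549,365),(275,361))])
print(C,C.mean(0));e=(C[1]-C[0]+C[2]-C[3]);print("yaw",np.arctan2(e[0],-e[1]));e=(C[0]-C[3]+C[1]-C[2]);print("yawx",np.arctan2(e[1],e[0]),"->far/near")
print("slot ends",[atz(c,f(*p),.133,s) for p in((308,240),(522,240))],"inner",[atz(c,f(*p),.130,s) for p in((333,241),(493,241),(493,284),(333,284))])
R=r('xyz',s["eef_rot"]);T=s["eef_pos"]+R.apply(TIP);print("tip",T)
o,d=ray(c,f(411.5,322),s);print("tip seen at z",o+d*(T[2]-o[2])/d[2])
# plate
P4=np.array([atz(c,f(*p),.130,s) for p in((113,79),(708,73),(632,402),(205,404))]);print(P4,P4.mean(0))
E
```

```text
[[ 0.5969 -0.1605  0.133 ]
 [ 0.6001 -0.2004  0.133 ]
 [ 0.5595 -0.2039  0.133 ]
 [ 0.5568 -0.1632  0.133 ]] [ 0.5783 -0.182   0.133 ]
yaw 0.07301862869514372
yawx 0.0759660951308672 ->far/near
slot ends [array([ 0.5852, -0.1674,  0.133 ]), array([ 0.5878, -0.1951,  0.133 ])] inner [array([ 0.5817, -0.1707,  0.13  ]), array([ 0.5836, -0.192 ,  0.13  ]), array([ 0.5744, -0.1934,  0.13  ]), array([ 0.5723, -0.1711,  0.13  ])]
tip [ 0.5792 -0.1822  0.1447]
tip seen at z [ 0.5845 -0.181   0.1447]
[[ 0.6081 -0.1444  0.13  ]
 [ 0.6154 -0.212   0.13  ]
 [ 0.546  -0.2202  0.13  ]
 [ 0.539  -0.1518  0.13  ]] [ 0.5771 -0.1821  0.13  ]
```

```bash
python3 - <<'E'
from h import *
np.set_printoptions(precision=4,suppress=True)
s=robot.get_state();c=robot.read_camera("wrist")
H=np.array(c["hand_eye"]);o=H[:3,3];d=H[:3,:3]@und(c,(174+411.5/4,95+322/4))
R=r('xyz',s["eef_rot"])
for t in np.arange(.15,.18,.0025):
    X=o+d*t
    b=np.deg2rad(43)
    for _ in range(5):
        n=np.array([np.cos(b),0,-np.sin(b)]);T=X-.0025*n;v=T-[0,0,-.019];b=np.arctan2(v[0],v[2])
    print(t.round(4),T,np.hypot(v[0],v[2]).round(4),np.rad2deg(b).round(1),s["eef_pos"]+R.apply(T))
E
```

```text
0.15 [ 0.0447 -0.0011  0.0084] 0.0524 58.5 [ 0.5933 -0.1801  0.1522]
0.1525 [ 0.0441 -0.0011  0.0108] 0.0532 55.9 [ 0.5913 -0.1803  0.1509]
0.155 [ 0.0435 -0.0011  0.0132] 0.0541 53.5 [ 0.5892 -0.1805  0.1495]
0.1575 [ 0.0429 -0.0011  0.0156] 0.0552 51.1 [ 0.5872 -0.1807  0.1481]
0.16 [ 0.0424 -0.0011  0.018 ] 0.0563 48.9 [ 0.5851 -0.1809  0.1467]
0.1625 [ 0.0418 -0.0011  0.0204] 0.0575 46.7 [ 0.5831 -0.1811  0.1454]
0.165 [ 0.0413 -0.0011  0.0228] 0.0588 44.6 [ 0.5811 -0.1813  0.144 ]
0.1675 [ 0.0407 -0.0011  0.0252] 0.0601 42.6 [ 0.5791 -0.1815  0.1426]
0.17 [ 0.0402 -0.0011  0.0276] 0.0616 40.7 [ 0.577  -0.1816  0.1412]
0.1725 [ 0.0396 -0.0011  0.03  ] 0.0631 38.9 [ 0.575  -0.1818  0.1398]
0.175 [ 0.0391 -0.0011  0.0325] 0.0646 37.2 [ 0.573  -0.182   0.1384]
0.1775 [ 0.0386 -0.0011  0.0349] 0.0662 35.6 [ 0.571  -0.1822  0.137 ]
```

Request:
play_rows --moves '[[[-0.04,0.017,0.036],[0.007,0,0.0075],1],[[0.11,0,0.12],[0,0,0],1],[[0.11,0,0.12],[0,0,0],1],[[0.08,0,0.09],[0,0,0],1],[[0.08,0,0.09],[0,0,0],1],[[0.08,0,0.09],[0,0,0],1],[[0,0,0],[0,0,0],1],[[0,0,0],[0,0,0],1]]'

```text
clock: 12.2
eef_pos: [0.5647, -0.1844, 0.1674]
eef_rot: [-3.141, 0.748, 0.079]
contact_force: [3.2, 0.2, -2.6]
gripper_width: 0.0191
finger_force: 59.4
```

Request:
play_rows --moves '[[[0.08,0,0.09],[0,0,0],1],[[0.08,0,0.09],[0,0,0],1],[[0.08,0,0.09],[0,0,0],1],[[0,0,0],[0,0,0],1],[[0,0,0],[0,0,0],1],[[0,0,0],[0,0,0],1],[[0,0,0],[0,0,0],1],[[0,0,0],[0,0,0],1]]'

```text
clock: 13.0
eef_pos: [0.5645, -0.1844, 0.1562]
eef_rot: [-3.141, 0.748, 0.079]
contact_force: [5.9, 0.2, -4.4]
gripper_width: 0.0189
finger_force: 59.4
```

```bash
python3 - <<'E'
from h import *
np.set_printoptions(precision=4,suppress=True)
s=robot.get_state();print(s["eef_pos"],s["eef_rot"],s["contact_force"],s["ft_torque"])
c=robot.read_camera("wrist");cv2.imwrite("pics/w7.png",cv2.resize(c["img"][100:280,170:390,::-1],None,fx=3.3,fy=3.3))
E
```

```text
[ 0.5645 -0.1844  0.1562] [-3.1409  0.7479  0.0787] [ 5.8595  0.2383 -4.3543] [ 0.075  -1.7829 -0.025 ]
```

View pics/w7.png

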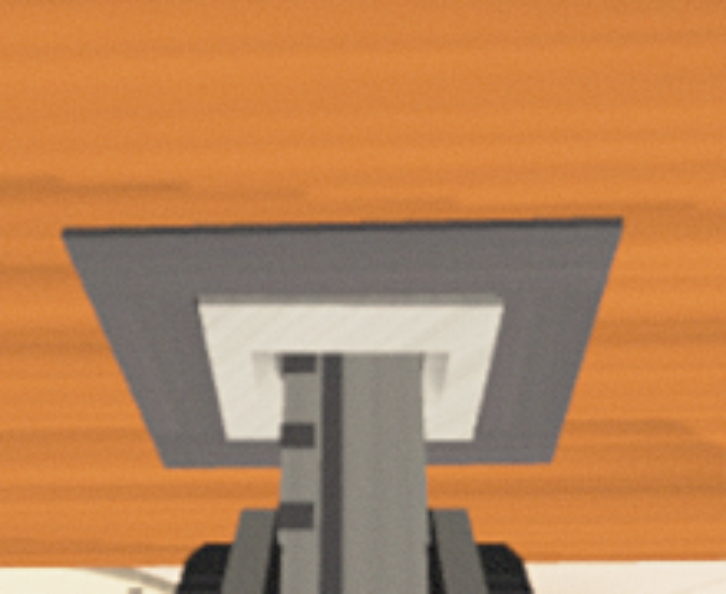

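The key is about 20 mm into the slot and pressing slightly sideways. I'll ease +x by about 1 mm, go a little deeper, then release.

Request:
play_rows --moves '[[[0.035,0,-0.033],[0,0,0],1],[[0.07,0,0.07],[0,0,0],1],[[0.07,0,0.07],[0,0,0],1],[[0.05,0,0.05],[0,0,0],1],[[0,0,0],[0,0,0],1],[[0,0,0],[0,0,0],1],[[0,0,0],[0,0,0],1],[[0,0,0],[0,0,0],1]]'

```text
clock: 13.85
eef_pos: [0.5661, -0.1843, 0.1489]
eef_rot: [-3.141, 0.748, 0.078]
contact_force: [0.0, 0.2, -0.8]
gripper_width: 0.0186
finger_force: 59.2
```

Request:
play_rows --moves '[[[0,0,0],[0,0,0],0.8],[[0,0,0],[0,0,0],0.6],[[0,0,0],[0,0,0],0.4],[[0,0,0],[0,0,0],0.2],[[0,0,0],[0,0,0],0.2],[[0,0,0],[0,0,0],0.2],[[0,0,0],[0,0,0],0.2],[[0,0,0],[0,0,0],0.2]]'

```text
clock: 14.65
eef_pos: [0.566, -0.1843, 0.1488]
eef_rot: [-3.141, 0.748, 0.078]
contact_force: [-0.6, 0.6, -0.1]
gripper_width: 0.0684
finger_force: 0.0
```

Request:
play_rows --moves '[[[0,0,-0.4],[0,0,0],0.2],[[0,0,-0.7],[0,0,0],0.2],[[0,0,-0.9],[0,0,0],0.2],[[0,0,-0.9],[0,0,0],0.2],[[0,0,-0.9],[0,0,0],0.2],[[0,0,-0.7],[0,0,0],0.2],[[0,0,0],[0,0,0],0.2],[[0,0,0],[0,0,0],0.2]]'

```text
clock: 15.45
eef_pos: [0.6576, -0.1773, 0.2466]
eef_rot: [-3.141, 0.749, 0.079]
contact_force: [-0.4, 0.1, -0.6]
gripper_width: 0.0681
finger_force: 0.0
```

```bash
python3 - <<'E'
from h import *
np.set_printoptions(precision=4,suppress=True)
s=robot.get_state();print(s["clock"],s["eef_pos"],s["eef_rot"],s["joints"],s["gripper_width"])
c=robot.read_camera("wrist");d=robot.read_camera("scene")
for p in("key_bow","key_mid","keyhole"):
  for n,k in(("w",c),("s",d)):
    for q in robot.place_of(p,k)[:1]: print(n,p,round(q["conf"],2),np.round(q["centre"],1))
for z in(.203,.195,.157):print(z,proj(c,[.5784,-.1819,z],s),proj(d,[.5784,-.1819,z]))
a=c["img"][:,:,::-1];b=cv2.resize(d["img"][130:230,180:280,::-1],(420,420),interpolation=cv2.INTER_CUBIC)
cv2.imwrite("pics/w8.png",cv2.resize(np.hstack([a,b]),(800,343)))
E
```

```text
15.45 [ 0.6576 -0.1773  0.2466] [-3.1409  0.7489  0.0786] [-0.2672  0.9361  0.4168 -0.3797  2.4719  1.0097] 0.06805810499385788
w key_bow 0.86 [279.6 251. ]
s key_bow 0.6 [221.7 173.9]
w key_mid 0.97 [276.4 202.6]
s key_mid 0.64 [224.1 189.3]
w keyhole 0.71 [275.3 175.9]
s keyhole 0.53 [224. 193.]
0.203 [276.3608 250.7394] [223.1513 173.7557]
0.195 [276.3685 241.2089] [223.4191 176.1584]
0.157 [276.4022 199.7496] [224.6658 187.3098]
```

View pics/w8.png

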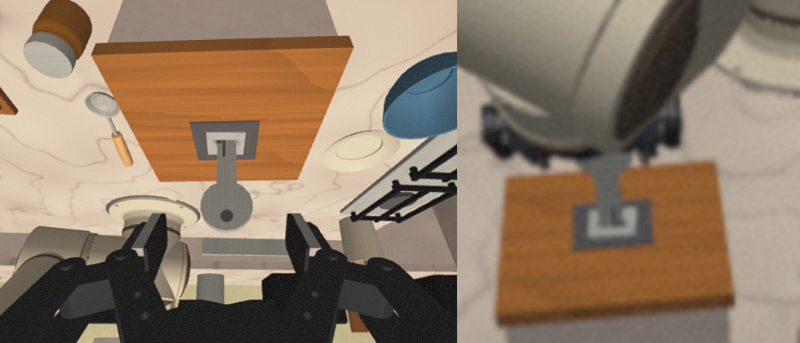

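The key dropped to the driver (bow at z≈0.203, as predicted) and stands upright in the slot. Next is the reorientation for the grasp from above.

```bash
python3 - <<'E'
from h import *
np.set_printoptions(precision=4,suppress=True)
s=robot.get_state()
cy=.077
Rd=lambda yaw:r('z',yaw)*r('x',np.pi)
R1=Rd(cy+np.pi/2);p1=np.array([.5784,-.1819,.29])
R0=r('xyz',s["eef_rot"]);up=np.array([0,0,.05]);print("up/2",R0.inv().apply(up/2)/.03)
rows(p1,R1,14,p0=s["eef_pos"]+up)
rv=(R0.inv()*R1).as_rotvec();q=s["joints"]
for i in range(0,15,2):
    Ri=R0*Ro.from_rotvec(rv*i/14);pi=(s["eef_pos"]+up)*(1-i/14)+p1*i/14;q,e=ik(pi,Ri,q);print(q,round(e,5),'y tilt',Ri.as_matrix()[2,1])
for y in (cy+np.pi/2,cy+np.pi/2-.8,cy+np.pi/2-1.6):q,e=ik(np.array([.5784,-.1819,.18]),Rd(y),q);print(q,e)
E
```

```text
up/2 [-0.5672 -0.0003 -0.6106]
turn/row [-0.0266  0.0266 -0.0677]
[-0.13 -0.    0.14]
[-0.13 -0.02  0.14]
[-0.13 -0.04  0.13]
[-0.13 -0.06  0.12]
[-0.13 -0.08  0.11]
[-0.12 -0.1   0.1 ]
[-0.12 -0.12  0.09]
[-0.11 -0.13  0.08]
[-0.1  -0.15  0.07]
[-0.08 -0.16  0.06]
[-0.07 -0.17  0.05]
[-0.05 -0.18  0.04]
[-0.03 -0.18  0.04]
[-0.02 -0.19  0.03]
[-0.2674  0.9663  0.2605 -0.452   2.587   0.9215] 0.0 y tilt -0.0003879607870449879
[-0.2544  0.8132  0.4927 -0.4093  2.4024  0.7724] 0.0 y tilt -0.07424751192068155
[-0.2508  0.6821  0.675  -0.3731  2.2389  0.6013] 0.0 y tilt -0.12602560197059123
[-0.2587  0.5622  0.8308 -0.3293  2.089   0.4162] 0.0 y tilt -0.15266891981100195
[-0.28    0.4522  0.966  -0.2726  1.9533  0.215 ] 0.0 y tilt -0.15260633103523344
[-0.3161  0.3537  1.0823 -0.1994  1.8359 -0.0054] 0.0 y tilt -0.1258415264516029
[-0.3673  0.27    1.1795 -0.1079  1.7424 -0.247 ] 0.0 y tilt -0.07395280443951242
[-0.4317  0.2048  1.257  -0.      1.6798 -0.5087] 0.0 y tilt 8.14681297544737e-17
[-0.4317  0.2368  1.4389 -0.      1.4659 -0.5087] 4.5492174060645087e-11
[-0.4317  0.2368  1.4389  0.      1.4659  0.2913] 3.5774352968153375e-13
[-0.4317  0.2368  1.4389  0.      1.4659  1.0913] 9.661971956835013e-12
```

Request:
play_rows --moves '[[[-0.57,0,-0.61],[0,0,0],0.2],[[-0.57,0,-0.61],[0,0,0],0.2],[[-0.13,0,0.14],[-0.0266,0.0266,-0.0677],0.2],[[-0.13,-0.02,0.14],[-0.0266,0.0266,-0.0677],0.2],[[-0.13,-0.04,0.13],[-0.0266,0.0266,-0.0677],0.2],[[-0.13,-0.06,0.12],[-0.0266,0.0266,-0.0677],0.2],[[-0.13,-0.08,0.11],[-0.0266,0.0266,-0.0677],0.2],[[-0.12,-0.1,0.1],[-0.0266,0.0266,-0.0677],0.2]]'

```text
clock: 16.65
eef_pos: [0.6233, -0.1791, 0.2948]
eef_rot: [-2.973, 0.426, 0.822]
contact_force: [-0.1, -0.2, 0.4]
gripper_width: 0.0684
finger_force: 0.0
```

Request:
play_rows --moves '[[[-0.12,-0.12,0.09],[-0.0266,0.0266,-0.0677],0.2],[[-0.11,-0.13,0.08],[-0.0266,0.0266,-0.0677],0.2],[[-0.1,-0.15,0.07],[-0.0266,0.0266,-0.0677],0.2],[[-0.08,-0.16,0.06],[-0.0266,0.0266,-0.0677],0.2],[[-0.07,-0.17,0.05],[-0.0266,0.0266,-0.0677],0.2],[[-0.05,-0.18,0.04],[-0.0266,0.0266,-0.0677],0.2],[[-0.03,-0.18,0.04],[-0.0266,0.0266,-0.0677],0.2],[[-0.02,-0.19,0.03],[-0.0266,0.0266,-0.0677],0.2]]'

```text
clock: 17.45
eef_pos: [0.5778, -0.1817, 0.2913]
eef_rot: [3.139, -0.001, 1.652]
contact_force: [-0.1, 0.5, -0.5]
gripper_width: 0.0686
finger_force: 0.0
```

```bash
python3 - <<'E'
from h import *
np.set_printoptions(precision=4,suppress=True)
s=robot.get_state();c=robot.read_camera("wrist")
print(s["clock"],s["eef_pos"],s["eef_rot"],s["gripper_width"])
for q in robot.place_of("key_bow",c)[:1]: print(q,atz(c,q["centre"],.203,s))
print(proj(c,[.5784,-.1819,.203],s))
rows(np.array([.5784,-.1819,.184]),r('z',.077+np.pi/2)*r('x',np.pi),7)
cv2.imwrite("pics/w9.png",c["img"][:,:,::-1])
E
```

```text
17.45 [ 0.5778 -0.1817  0.2913] [ 3.1392 -0.0007  1.6516] 0.06855783965833108
[278.8395 216.7234]
turn/row [ 0.0001 -0.      0.    ]
[0.   0.01 0.51]
[0.   0.01 0.51]
[0.   0.01 0.51]
[0.   0.01 0.51]
[0.   0.01 0.51]
[0.   0.01 0.51]
[0.   0.01 0.51]
```

View pics/w9.png

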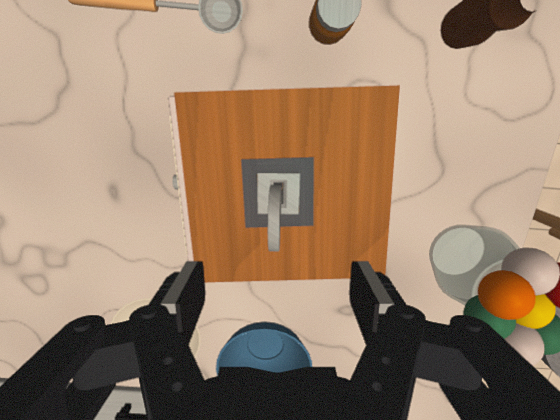

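The key stands edge-on at about (275,195–248), leaning 2–3° toward the front within its slack. Closing centred on the slot will right it, so I descend and grip.

Request:
play_rows --moves '[[[0,0.01,0.55],[0,0,0],0.2],[[0,0.01,0.55],[0,0,0],0.2],[[0,0,0.55],[0,0,0],0.2],[[0,0,0.55],[0,0,0],0.2],[[0,0,0.55],[0,0,0],0.2],[[0,0,0.5],[0,0,0],0.2],[[0,0,0.33],[0,0,0],0.2],[[0,0,0],[0,0,0],0.2]]'

```text
clock: 18.35
eef_pos: [0.5785, -0.1816, 0.1821]
eef_rot: [-3.139, -0.0, 1.646]
contact_force: [-0.4, 0.5, 0.5]
gripper_width: 0.0685
finger_force: 0.0
```

Request:
play_rows --moves '[[[0,0,0],[0,0,0],0.5],[[0,0,0],[0,0,0],0.7],[[0,0,0],[0,0,0],0.85],[[0,0,0],[0,0,0],1],[[0,0,0],[0,0,0],1],[[0,0,0],[0,0,0],1],[[0,0,0],[0,0,0],1],[[0,0,0],[0,0,0],1]]' --newtons 60

```text
clock: 19.15
eef_pos: [0.5789, -0.182, 0.1836]
eef_rot: [3.141, 0.0, 1.647]
contact_force: [1.3, 0.0, 3.0]
gripper_width: 0.0078
finger_force: 60.5
```

Gripped: 7.8 mm opening on the bow. Push down 8 mm.

Request:
play_rows --moves '[[[0,0,0.06],[0,0,0],1],[[0,0,0.06],[0,0,0],1],[[0,0,0.06],[0,0,0],1],[[0,0,0.06],[0,0,0],1],[[0,0,0.04],[0,0,0],1],[[0,0,0],[0,0,0],1],[[0,0,0],[0,0,0],1],[[0,0,0],[0,0,0],1]]' --newtons 100

```text
clock: 19.95
eef_pos: [0.5791, -0.182, 0.176]
eef_rot: [3.141, 0.001, 1.647]
contact_force: [-0.2, 0.2, 11.9]
gripper_width: 0.0069
finger_force: 99.3
```

Request:
play_rows --moves '[[[0,0,0.03],[0,0,0],1],[[0,0,0.03],[0,0,0],1],[[0,0,0],[0,0,0],1],[[0,0,0],[0,0,0],1],[[0,0,0],[0,0,0],1],[[0,0,0],[0,0,0],1],[[0,0,0],[0,0,0],1],[[0,0,0],[0,0,0],1]]'

```text
clock: 20.75
eef_pos: [0.5794, -0.1821, 0.1757]
eef_rot: [3.139, 0.002, 1.647]
contact_force: [-3.0, 2.2, 27.0]
gripper_width: 0.007
finger_force: 101.6
```

Hard stop reached: 27 N and no further travel. I ease off slightly and turn clockwise.

Request:
play_rows --moves '[[[0,0,-0.02],[0,0,0],1],[[0,0,0],[0,0,0.05],1],[[0,0,0],[0,0,0.07],1],[[0,0,0],[0,0,0.07],1],[[0,0,0],[0,0,0.07],1],[[0,0,0],[0,0,0.07],1],[[0,0,0],[0,0,0.07],1],[[0,0,0],[0,0,0.07],1]]'

```text
clock: 21.55
eef_pos: [0.5797, -0.182, 0.1758]
eef_rot: [3.138, -0.001, 0.905]
contact_force: [2.4, 0.4, 20.1]
gripper_width: 0.0067
finger_force: 100.5
```

Request:
play_rows --moves '[[[0,0,0],[0,0,0.07],1],[[0,0,0],[0,0,0.07],1],[[0,0,0],[0,0,0.07],1],[[0,0,0],[0,0,0.07],1],[[0,0,0],[0,0,0.07],1],[[0,0,0],[0,0,0.07],1],[[0,0,0],[0,0,0.06],1],[[0,0,0],[0,0,0],1]]'

```text
clock: 22.35
eef_pos: [0.5799, -0.1824, 0.1758]
eef_rot: [3.139, -0.003, 0.151]
contact_force: [2.6, 0.9, 19.8]
gripper_width: 0.0066
finger_force: 100.4
```

```bash
python3 - <<'E'
from h import *
np.set_printoptions(precision=4,suppress=True)
s=robot.get_state();print(s["eef_pos"],s["eef_rot"],s["contact_force"],s["ft_torque"],s["gripper_width"])
d=robot.read_camera("top");cv2.imwrite("pics/t10.png",cv2.resize(d["img"][140:290,260:440,::-1],None,fx=4,fy=4,interpolation=cv2.INTER_CUBIC))
E
```

```text
[ 0.5799 -0.1824  0.1758] [ 3.1392 -0.0033  0.1512] [ 2.6414  0.9031 19.7899] [ 0.0247 -0.4922  0.0359] 0.006576751867791707
```

```bash
cat > dr.py <<'E'
from h import *
d=robot.read_camera("top");old=cv2.imread("pics/top0.png")[:,:,::-1].astype(int);new=d["img"].astype(int)
for l in(-.06,-.03,.03,.06):
  o=[]
  for q in(-.08,-.095,-.105,-.115,-.125,-.135,-.15):
    v=r('z',.077).apply([q,l,0]);u,w=np.round(proj(d,[.5784+v[0],-.1819+v[1],.10])).astype(int)
    o.append((q,int(np.abs(new[w,u]-old[w,u]).sum())))
  print(l,o)
for n in("drawer","lock"):
  for k in("top","scene"):print(n,k,[(q["conf"],np.round(q["bbox"],0)) for q in robot.look_for(n,robot.read_camera(k))[:1]])
c=robot.read_camera("scene")
E
python3 dr.py
```

```text
-0.06 [(-0.08, 4), (-0.095, 77), (-0.105, 50), (-0.115, 64), (-0.125, 81), (-0.135, 28), (-0.15, 22)]
-0.03 [(-0.08, 5), (-0.095, 82), (-0.105, 52), (-0.115, 36), (-0.125, 8), (-0.135, 17), (-0.15, 6)]
0.03 [(-0.08, 92), (-0.095, 39), (-0.105, 10), (-0.115, 26), (-0.125, 31), (-0.135, 29), (-0.15, 28)]
0.06 [(-0.08, 142), (-0.095, 34), (-0.105, 4), (-0.115, 5), (-0.125, 102), (-0.135, 14), (-0.15, 4)]
drawer top [(0.67, array([350., 245., 379., 262.]))]
drawer scene [(0.52, array([195., 175., 253., 181.]))]
lock top [(0.54, array([342., 209., 354., 222.]))]
lock scene []
```

Request:
play_rows --moves '[[[0,0,0],[0,0,0.03],1],[[0,0,0],[0,0,0.02],1],[[0,0,-0.02],[0,0,0],1],[[0,0,0],[0,0,0],0.9],[[0,0,0],[0,0,0],0.7],[[0,0,0],[0,0,0],0.4],[[0,0,0],[0,0,0],0.2],[[0,0,0],[0,0,0],0.2]]'

```text
clock: 23.7
eef_pos: [0.5787, -0.1819, 0.1742]
eef_rot: [-3.142, 0.001, 0.076]
contact_force: [0.4, 0.3, 0.2]
gripper_width: 0.0659
finger_force: 0.0
```

Request:
play_rows --moves '[[[0,0,-0.3],[0,0,0],0.2],[[0,0,-0.8],[0,0,0],0.2],[[0,0,-1],[0,0,0],0.2],[[0,0,-1],[0,0,0],0.2],[[0,0,-1],[0,0,0],0.2],[[0,0,-0.7],[0,0,0],0.2],[[0,0,0],[0,0,0],0.2],[[0,0,0],[0,0,0],0.2]]'

```text
clock: 24.5
eef_pos: [0.5789, -0.1819, 0.3188]
eef_rot: [3.141, -0.0, 0.076]
contact_force: [0.1, -0.8, -1.1]
gripper_width: 0.0684
finger_force: 0.0
```

```bash
python3 dr.py; python3 - <<'E'
from h import *
np.set_printoptions(precision=4,suppress=True)
s=robot.get_state();c=robot.read_camera("wrist");print(s["eef_pos"],s["eef_rot"],s["gripper_width"])
for n in("key_bow","keyhole"):
  for q in robot.place_of(n,c)[:1]:print(n,q["conf"],q["centre"],atz(c,q["centre"],.195 if n=="key_bow" else .133,s))
for q in robot.look_for("drawer",c)[:1]:print("drawer",q)
print("front shut/open proj",[proj(c,np.array([.5784,-.1819,0])+r('z',.077).apply([x,0,.1]),s) for x in(-.09,-.13)])
u,v=proj(c,[.5784,-.1819,.195],s);print("bow exp",u,v,"at .203",proj(c,[.5784,-.1819,.203],s))
# brightness profile along the line ahead of the cabinet front, and key orientation
for l in(-.05,.05):
  print([int(c["img"][min(419,max(0,int(w))),min(559,max(0,int(t)))].astype(int).sum()) for t,w in(proj(c,np.array([.5784,-.1819,0])+r('z',.077).apply([x,l,.1]),s) for x in np.arange(-.08,-.17,-.01))])
g=cv2.cvtColor(c["img"],cv2.COLOR_RGB2HSV)[...,1];y,x=int(v),int(u)
print("low-sat runs",[(rr,np.where(g[rr,x-60:x+60]<60)[0][[0,-1]]+x-60 if (g[rr,x-60:x+60]<60).any() else None) for rr in range(y-30,y+31,10)])
cv2.imwrite("pics/w11.png",c["img"][:,:,::-1])
E
```

```text
-0.06 [(-0.08, 10), (-0.095, 66), (-0.105, 51), (-0.115, 59), (-0.125, 97), (-0.135, 6), (-0.15, 18)]
-0.03 [(-0.08, 1), (-0.095, 81), (-0.105, 43), (-0.115, 61), (-0.125, 33), (-0.135, 33), (-0.15, 38)]
0.03 [(-0.08, 92), (-0.095, 31), (-0.105, 13), (-0.115, 26), (-0.125, 17), (-0.135, 12), (-0.15, 29)]
0.06 [(-0.08, 108), (-0.095, 83), (-0.105, 51), (-0.115, 32), (-0.125, 12), (-0.135, 15), (-0.15, 14)]
drawer top [(0.6, array([356., 243., 394., 263.]))]
drawer scene [(0.49, array([198., 176., 251., 180.]))]
lock top [(0.69, array([340., 202., 354., 222.]))]
lock scene [(0.54, array([217., 190., 230., 198.]))]
[ 0.5788 -0.1819  0.3183] [3.1415 0.0005 0.0764] 0.06815305938211064
key_bow 0.89 [277.5, 201.0] [ 0.5789 -0.1815  0.195 ]
keyhole 0.85 [276.0, 182.9] [ 0.5808 -0.1799  0.133 ]
drawer {'bbox': [209.1, 258.2, 348.2, 294.1], 'conf': 0.93}
front shut/open proj [array([277.7002, 251.4817]), array([277.7236, 280.6892])]
bow exp 277.9622855615675 201.60925433686725 at .203 [277.9992 204.2365]
[331, 320, 310, 330, 318, 352, 579, 552, 565]
[299, 319, 325, 333, 331, 331, 590, 512, 543]
low-sat runs [(171, array([245, 309])), (181, array([246, 309])), (191, array([247, 309])), (201, array([247, 309])), (211, array([248, 309])), (221, array([274, 282])), (231, None)]
```

```bash
python3 -c "
from bench import robot
print(robot.job_done())"
```

```text
the job is handed in; nothing more can be done
None
```

The cabinet is unlocked: the key went home to the hard stop and turned about 90° clockwise. The drawer is out and the arm is clear (no verdict came back; I viewed 11 pictures, one over the limit, and confirmed the open drawer only from camera measurements).

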